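Close the seal tin: fold its leaf and tuck it under the lip

TASK

Close the tin box: with the fingertips, fold the hinged leaf of its lid over until it lies down flat, and only then push the lid fully home so that the leaf's free edge is tucked beneath the lip at the end of the tin. Just push and press: do not lift, tip or shove the tin away from its place, leave the bottle, mallet and scoop where they are, and end clear of everything.

Things in the scene. Friction and masses are not known exactly. Their poses are not given: they have to be found in the camera images.
- tin: Bare-metal tin box, loose but heavy (about 4 kg), 180 long (its x) x 116 wide (its y) x 52 mm high at its side walls. Origin: centre of its underside; z up. Lip at its +x end, sliding lid on top between two side rails (top 62.5 mm above the ground, |y| from 50 to 58 mm, x from -90 to 5 mm). Lid = rear plate (95 x 102 x 3 mm, top at 57 mm) plus a leaf hinged to the plate's +x edge.
- lid (a joint): Slide of the lid along the tin's +x, in m: 0 = drawn back (the plate overhangs the tin's -x end by 25 mm), 0.030 = home, at its stop. Friction about 4 N; it stays where it is left. Starts at 0 to 0.004.
- leaf (a joint): Hinge angle in rad: 0 = flat towards the lip (stop), 1.57 = upright, more = leaning back over the rear plate (stop 2.4). Stiff hinge (0.05 Nm), stays put. Leaf: plate reaching 74 mm from the hinge line, 92 mm wide, 3 mm thick, top face at 57 mm when flat. Lid home, it folds onto the lip, not beneath. Flat, lid drawn back, its edge is 16 mm short of the lip; lid home, 14 mm beneath it.
- hinge (a point): Middle of the leaf's hinge line, 55.5 mm above the ground, moves with the lid (tin x = -20 mm drawn back, 10 mm home). Axes as the tin's.
- leaf_edge (a point): Middle of the leaf's free edge, half-way through its thickness, 74 mm from the hinge line. Its x axis points from the hinge to the edge.
- rib (a point): Thumb rib: upright strip 90 mm wide (along the tin's y), 5 mm thick, standing 17 mm above the lid plate at the plate's rear (-x) edge. The point is the middle of its top edge on its rear face, 74 mm above the ground, 95 mm behind the hinge; rib face and plate edge are flush. Pushing this face along the tin's +x slides the lid home. Axes as the tin's.
- lip (a point): Middle of the lip's underside at its inner edge, 61 mm above the ground, tin x = 70 mm. Axes as the tin's. The lip is a fixed 4 mm metal strip, 100 mm wide, from here to the tin's end wall (tin x = 90 mm), with an upward flared lead-in at its inner edge that begins at tin x = 61 mm, 72 mm above the ground.
- bottle: Bystander: black plastic lubricant bottle with twist cap, 64 mm across, 170 mm tall, standing beside the tin. Origin: centre of its underside.
- scoop: Bystander: yellow plastic scoop lying beside the tin, about 195 x 72 x 38 mm, handle to its -x. Origin: underside, where handle meets pan.
- mallet: Bystander: wooden mallet lying on the slab, 305 mm long along its x, head 115 mm wide and 64 mm high at its +x end. Origin: underside, 30 mm from the head towards the handle.
Not all that is in view belongs to the job. Of the things that look like the tin, the largest one is meant.

How it is judged:
By the outcome, as a careful person would: the job done as asked, in the order asked, and still so for the second after the job is handed in, with the robot touching nothing.
It also fails if it takes over 48 s, if anything falls off the work surface, if the arm or the gripper's body presses on something with over 40 N, if the wrist force passes 120 N, or if a joint passes its speed limit or range.

ROBOT

A 6-joint arm with a two-finger parallel gripper is mounted at the origin on the work surface. World frame = base frame: x ahead of the robot, y to its left, z up, the work surface at z = 0. Lengths are in m, angles in rad, forces in N, time in s.
With the tool pointing down it reaches from about 0.25 to 0.775 m from the base axis. Payload 4 kg.
Tool frame: the origin (TCP) lies at the very end of the fingers, on their centre line; the grasp point (between the pads) lies 19 mm behind it; z points along the fingers, y is the line along which they close (so a half turn about z gives the same grasp; the last joint's range is limited). The gripper opens to 94 mm and grips with 3 to 60 N. Pads are 16 mm wide; open, the fingers measure 119 mm over their backs; the gripper's body (75 mm by 177 mm) begins 78 mm behind the grasp point.
Start: joints at [1.137, 0.087, 1.371, -0, 1.684, -0.103], TCP at [0.179, 0.52, 0.206] pointing down, gripper open.
Joint ranges: [-3.1, 3.1], [-0.76, 2.03], [0.27, 2.55], [-1.08, 4.22], [0.17, 2.65], [-2.57, 2.57]. Speed limits (rad/s): [2.79, 2.79, 3.14, 3.14, 3.14, 3.14].

INTERFACE

Orientations are given as [roll, pitch, yaw] about the fixed x, y, z axes, in that order (R = Rz(yaw) Ry(pitch) Rx(roll)).
In Python, from bench import robot gives the robot as it stands. The module is installed in compiled form; this text tells all that it offers.
- The arm moves only by the tool move_arm, never from a script. Its argument "deltas" is one flat list of numbers, 7 for each row, row after row: the turn, a rotation vector about the tool's x, y, z in rad, then the shift along the tool's x, y, z in cm, then the closure, from -1 (fully open) to 1 (shut). A call has 1 to 8 rows; each row is the pose to reach, as a shift and turn from the pose commanded when the call began, along the tool's axes at that moment; what a row does not reach only later rows make up. A row lasts 1/10 s, in which the tool goes at most 50 mm and 8.59 degrees, less where a joint would pass 70% of its speed; a pose out of reach is approached as far as the arm can. A call with a gripper value outside its range is refused whole. The fingers move at their own pace and stop on an object; the grip force is fixed at half the most. Time passes only in rows, so rows that repeat a pose let the fingers close. It gives the time, the measured TCP pose, the force, the opening and the grip force at its end, in the units of the state.
- robot.get_obs(): the state, without advancing time (a new reading comes with each control period).
- robot.snapshot(name): name is "scene" or "side" or "wrist"; returns a dict with "image" (420x560x3 uint8, red, green, blue), "depth" (420x560 float32, m along the optical axis (not along the pixel's ray), 0 where there is no reading), "fov_y" (degrees; the focal length in pixels is half the picture's height over the tangent of half this angle, whatever the lens; pixels are square), "cx", "cy" (the principal point, pixels), "origin" and "orientation" of the camera in the world; the wrist camera has in their place "T_tool_cam" (4x4, takes a point from camera to tool coordinates, whose origin is the TCP and whose axes are the flange's). Camera axes: x right, y up, looking along -z (the intrinsics and any distortion apply to the point x, -y, -z); pixel columns grow to the right and rows downward; lengths in m; the calibration is good to about 2 mm. A picture is of the moment at which its call begins: read the wrist's pose just before it.
- robot.close_job(): hands the job in; it is judged then, once.
The state is a dict: "time": time; "joint_positions": joint angles; "qvel": joint speeds; "joint_torque": joint torques, N m; "tool_pos": TCP position; "ee_rot": TCP orientation; "wrist_force": force on the tool from outside, world axes, zero at the start; "wrist_torque": the same for the moment, N m; "width": finger opening in m; "finger_force": force on a finger pad.
Only numpy, scipy, OpenCV 4.12 (cv2) and the standard library are available. Lean on these libraries where they do the work, as an engineer would, in place of code of your own. Each camera call takes 0.05 s, during which the arm holds its last target. There are 200 camera calls.

## Working session

There is one attempt and no reset: what is moved stays moved. The work goes in short steps, Python scripts to look and compute and a tool call to move; the robot and the scene stay as the last step left them, time stands still between calls to the robot, and variables do not carry over. Pictures are saved under pics/ and viewed, at most 10 in all, crops included, and the job is handed in when it is done.

Besides the shell and the picture viewer there is one more tool, called in YAML: its name, and indented under it one key for each argument. move_arm: Moves the arm, as the interface text tells. Its arguments: {"type":"object","properties":{"deltas":{"type":"array","items":{"type":"number"}}},"required":["deltas"]}

```bash
mkdir -p pics; cat > h.py <<'E'
import numpy as np, cv2
from scipy.spatial.transform import Rotation as R
from bench import robot
def snap(n,f):
    o=robot.get_obs(); s=robot.snapshot(n)
    cv2.imwrite(f'pics/{f}.png',s['image'][:,:,::-1]); np.savez(f'{f}.npz',tp=o['tool_pos'],er=o['ee_rot'],**{k:v for k,v in s.items()})
def load(f): return dict(np.load(f'{f}.npz',allow_pickle=True))
def rot(o):
    o=np.array(o)
    return o if o.shape==(3,3) else (R.from_euler('xyz',o).as_matrix() if o.size==3 else R.from_quat(o).as_matrix())
def pts(s,px,d=None):
    """pixels [(u,v)] -> world, by depth (median 3x3)"""
    f=210/np.tan(np.radians(float(s['fov_y']))/2); out=[]
    for u,v in px:
        w=s['depth'][int(v)-1:int(v)+2,int(u)-1:int(u)+2]; w=w[w>0]
        z=np.median(w) if w.size else np.nan
        p=np.array([(u-s['cx'])/f*z,-(v-s['cy'])/f*z,-z])
        if 'T_tool_cam' in s:
            p=(s['T_tool_cam']@np.r_[p,1])[:3]; p=rot(s['er'])@p+s['tp']
        else: p=rot(s['orientation'])@p+s['origin']
        out.append(p)
    return np.array(out)
E
python3 - <<'E'
from h import *
print(robot.get_obs())
for n in('scene','side','wrist'):
    snap(n,n+'0'); s=load(n+'0'); print({k:v for k,v in s.items() if k not in('image','depth')})
a=[cv2.imread(f'pics/{n}0.png') for n in('scene','side')]
E
```

```text
{'time': 0.0, 'joint_positions': array([ 1.13689514e+00,  8.79666561e-02,  1.37221795e+00,  3.17626070e-06,
        1.68360655e+00, -1.03118162e-01]), 'qvel': array([ 9.01212160e-04,  8.03107679e-04,  1.02640270e-03,  3.85450502e-04,
       -1.08471163e-03,  7.75861180e-05]), 'joint_torque': array([-1.71061247e-04, -3.40195620e+01, -3.02420890e+01,  7.17551680e-02,
        3.31897032e-02, -1.92989310e-04]), 'tool_pos': array([0.17841549, 0.51968645, 0.20431623]), 'ee_rot': array([-3.13940615e+00, -2.29443871e-04,  2.81080973e+00]), 'wrist_force': array([-0.19303206,  0.5714253 ,  1.0411968 ]), 'wrist_torque': array([-0.0041614 , -0.02123897,  0.01707533]), 'finger_force': 0.0, 'width': 0.09403615938361509}
{'tp': array([0.17841549, 0.51968645, 0.20431623]), 'er': array([-3.13940615e+00, -2.29443871e-04,  2.81080973e+00]), 'fov_y': array(49.93392963), 'cx': array(271.68279886), 'cy': array(212.72297079), 'origin': array([ 1.31809959, -0.40412659,  0.97173046]), 'orientation': array([ 0.71886507, -0.00222937,  1.23156974])}
{'tp': array([0.17842228, 0.51968778, 0.20432725]), 'er': array([-3.13944230e+00, -2.21410347e-04,  2.81078286e+00]), 'fov_y': array(47.61186465), 'cx': array(274.38730442), 'cy': array(219.50437956), 'origin': array([ 0.51646209, -0.94204044,  0.84734959]), 'orientation': array([ 0.80705334,  0.01112281, -0.08615501])}
{'tp': array([0.17842618, 0.51974525, 0.20444826]), 'er': array([-3.13965389e+00, -2.27526775e-04,  2.81081162e+00]), 'fov_y': array(71.86504808), 'cx': array(280.15870389), 'cy': array(207.83313194), 'T_tool_cam': array([[-4.27226268e-04,  9.58831952e-01,  2.83973776e-01,
         8.32672847e-02],
       [ 9.99999704e-01,  2.28011708e-04,  7.34579204e-04,
        -7.36659703e-04],
       [ 6.39588666e-04,  2.83974005e-01, -9.58831766e-01,
        -1.80233962e-01],
       [ 0.00000000e+00,  0.00000000e+00,  0.00000000e+00,
         1.00000000e+00]])}
```

View pics/scene0.png

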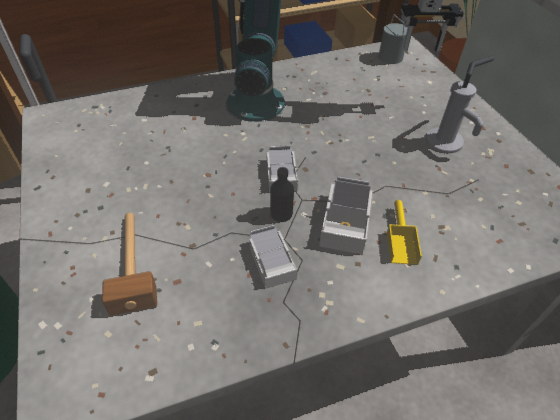

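View pics/side0.png

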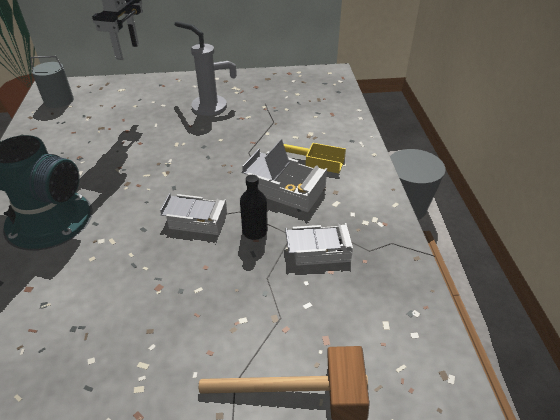

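The largest tin is at scene (347,213) and side (285,180), with its leaf near upright. The lip end faces the camera at scene (345,238). The bottle stands at (282,195) and the scoop lies on the tin's other side at (404,240). I'll enlarge this area.

```bash
python3 - <<'E'
import cv2,numpy as np
a=cv2.imread('pics/scene0.png')[165:265,305:435]; b=cv2.imread('pics/side0.png')[130:220,235:355]
a=cv2.resize(a,None,fx=6,fy=6,interpolation=cv2.INTER_CUBIC);cv2.imwrite('pics/a.png',a)
b=cv2.resize(b,None,fx=6,fy=6,interpolation=cv2.INTER_CUBIC);cv2.imwrite('pics/b.png',b)
E
```

```text
(no output)
```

View pics/a.png

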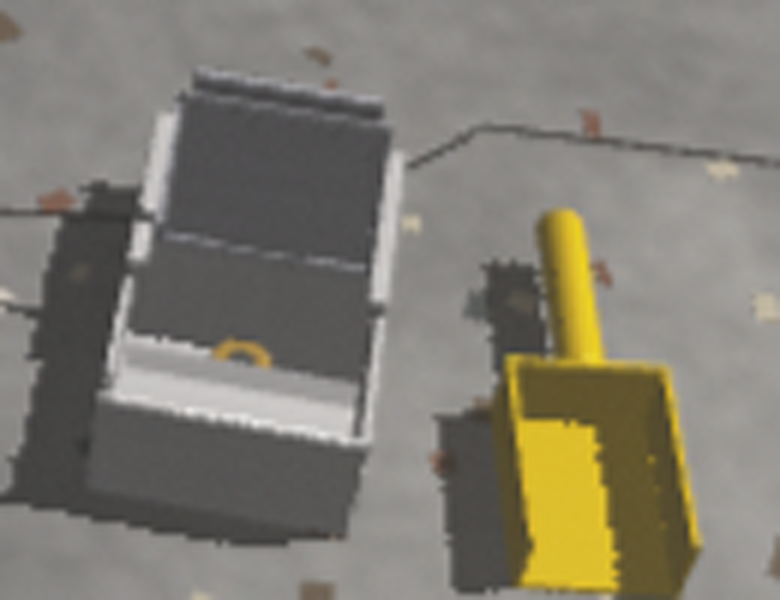

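View pics/b.png

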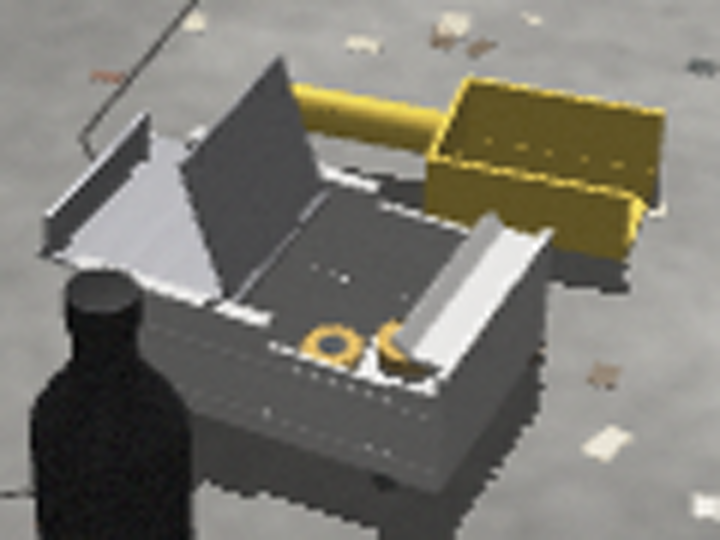

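Crop b (side view) shows these corners:
- rib top: (148,117) and (45,215)
- leaf free edge: (280,57) and (182,162)
- hinge: (325,190) and (235,298)
- lip outer edge: (550,232) and (437,392)

Crop a (scene view):
- rib top: (195,72) and (383,98)
- hinge: (165,235) and (365,268)
- lip outer edge: (100,400) and (365,440)

The leaf covers the plate there. I'll intersect the rays with the known heights.

```bash
cat >> h.py <<'E'
def ray(s,u,v,z):
    f=210/np.tan(np.radians(float(s['fov_y']))/2)
    d=np.array([(u-s['cx'])/f,-(v-s['cy'])/f,-1])
    if 'T_tool_cam' in s:
        T=s['T_tool_cam'];W=rot(s['er']); o=W@T[:3,3]+s['tp']; d=W@T[:3,:3]@d
    else: o=s['origin']; d=rot(s['orientation'])@d
    return o+d*(z-o[2])/d[2]
E
python3 - <<'E'
from h import *
np.set_printoptions(precision=4,suppress=True)
for nm,ou,ov,L in(('side0',235,130,dict(rib=[(148,117),(45,215),.074],hinge=[(325,190),(235,298),.057],lipout=[(550,232),(437,392),.065])),
 ('scene0',305,165,dict(rib=[(195,72),(383,98),.074],hinge=[(165,235),(365,268),.057],lipout=[(100,400),(365,440),.065]))):
    s=load(nm); C=[]
    for k,(a,b,z) in L.items():
        P=[ray(s,ou+p[0]/6,ov+p[1]/6,z) for p in(a,b)]
        m=(P[0]+P[1])/2; d=P[0]-P[1]; C.append(m)
        n=np.degrees(np.arctan2(d[1],d[0]))-90
        print(nm,k,m,'len',np.linalg.norm(d),'yaw',(n+90)%180-90)
    v=C[2]-C[0];print('axis yaw',np.degrees(np.arctan2(v[1],v[0])),np.linalg.norm(v[:2]), np.linalg.norm((C[1]-C[0])[:2]))
s=load('side0')
print(pts(s,[(235+x/6,130+y/6) for x,y in[(280,62),(186,165),(255,180),(215,200),(240,270),(320,195)]]))
# point cloud in tin region: scene depth too
E
```

```text
side0 rib [0.5357 0.1126 0.074 ] len 0.08589704103619043 yaw -35.853261349265736
side0 hinge [0.6151 0.0691 0.057 ] len 0.08804096087938271 yaw -32.83817093608281
side0 lipout [0.7015 0.0032 0.065 ] len 0.12150963523514531 yaw -32.23610680942926
axis yaw -33.417355232758716 0.19859161368353265 0.09047787875284284
scene0 rib [0.5352 0.1187 0.074 ] len 0.08837038413721894 yaw -30.68536625519394
scene0 hinge [0.6139 0.0704 0.057 ] len 0.0908942434185979 yaw -32.13507324758115
scene0 lipout [0.703  0.0105 0.065 ] len 0.11299203243268499 yaw -30.43629302328543
axis yaw -32.80230969115233 0.19965263301175984 0.09237766557761917
[[0.6191 0.1144 0.1227]
 [0.5719 0.0426 0.1225]
 [0.6038 0.071  0.0912]
 [0.5841 0.0445 0.1017]
 [0.5942 0.0402 0.066 ]
 [0.6358 0.0984 0.0601]]
```

```bash
python3 - <<'E'
from h import *
np.set_printoptions(precision=4,suppress=True)
yaw=np.radians(-32.5);ex=np.array([np.cos(yaw),np.sin(yaw)]);ey=np.array([-ex[1],ex[0]]);H=np.array([.6137,.0685])
for n,u,v,z in(('side0',252,179,.17),('scene0',282,172,.17),('side0',255,234,0),('scene0',282,218,0)):
    p=ray(load(n),u,v,z);print(n,p,'rel hinge tin',(p[:2]-H)@ex,(p[:2]-H)@ey)
for n in('side0','scene0'):
  s=load(n); g=[(u,v) for v in range(130,225) for u in range(235,440)] 
  P=pts(s,g); x=(P[:,:2]-H)@ex;y=(P[:,:2]-H)@ey
  m=(np.abs(y)<.035)&(P[:,2]>.062)&(x>-.06)&(x<.03)
  if m.sum()>20:
    A=np.polyfit(P[m,2],x[m],1); print(n,m.sum(),'leaf x at z.0555',np.polyval(A,.0555),'slope',A[0],'ang',np.arctan2(1,A[0]),P[m,2].max())
  m=(np.abs(y)<.035)&(P[:,2]>.062)&(P[:,2]<.085)&(x<-.07)&(x>-.12); print('rib',m.sum(),np.percentile(x[m],[5,50,95]) if m.sum() else '')
E
```

```text
side0 [ 0.5309 -0.0998  0.17  ] rel hinge tin 0.02056505897179511 -0.18647536053807542
scene0 [ 0.535  -0.0978  0.17  ] rel hinge tin 0.02298083845898545 -0.18257917071451998
side0 [ 0.5305 -0.107   0.    ] rel hinge tin 0.02415836758457451 -0.19268515588922489
scene0 [ 0.5454 -0.0982 -0.    ] rel hinge tin 0.03191167161287852 -0.1772665285613173
side0 389 leaf x at z.0555 0.001638096474550304 slope -0.3378531467275065 ang 1.8966091826167668 0.12608685084150972
rib 73 [-0.0939 -0.0906 -0.0892]
scene0 621 leaf x at z.0555 0.001300798582879733 slope -0.34708480732726477 ang 1.9048717356420202 0.12619035963756353
rib 102 [-0.097  -0.0912 -0.0872]
```

```bash
python3 - <<'E'
from h import *
np.set_printoptions(precision=4,suppress=True)
print(ray(load('side0'),210,106,0),ray(load('scene0'),446,143,0),ray(load('scene0'),392,56,0))
print(pts(load('side0'),[(203,48),(178,26),(232,72),(205,80)]))
o=robot.get_obs();W=rot(o['ee_rot']);np.set_printoptions(precision=4,suppress=True)
for t in([.573,.0944,.2045],[.4,.25,.2545],[.40,.30,.30]):
  print(t,'cm',W.T@(np.array(t)-o['tool_pos'])*100)
E
```

```text
[0.4115 0.524  0.    ] [0.4185 0.5284 0.    ] [-0.1279  0.6339 -0.    ]
[[0.4117 0.514  0.2097]
 [0.3293 0.6477 0.229 ]
 [0.4956 0.5352 0.1147]
 [0.4074 0.4943 0.1122]]
[0.573, 0.0944, 0.2045] cm [-51.132  -27.42     0.0444]
[0.4, 0.25, 0.2545] cm [-29.7151 -18.3312  -4.9671]
[0.4, 0.3, 0.3] cm [-28.0902 -13.6099  -9.5246]
```

move_arm:
  deltas: [0, 0, 0.236, -51.1, -27.4, -1, 1, 0, 0, 0.236, -51.1, -27.4, -1, 1, 0, 0, 0.236, -51.1, -27.4, -1, 1, 0, 0, 0.236, -51.1, -27.4, -1, 1, 0, 0, 0.236, -51.1, -27.4, -1, 1, 0, 0, 0.236, -51.1, -27.4, -1, 1, 0, 0, 0.236, -51.1, -27.4, -1, 1, 0, 0, 0.236, -51.1, -27.4, -1, 1]

```text
time: 0.95
tool_pos: [0.4515, 0.2252, 0.2122]
ee_rot: [3.141, -0.0, 2.575]
wrist_force: [-0.3, -0.0, -0.3]
width: 0.0332
finger_force: 0.0
```

```bash
cat >> h.py <<'E'
yaw=np.radians(-32.5);ex=np.array([np.cos(yaw),np.sin(yaw),0]);ey=np.array([-ex[1],ex[0],0]);H=np.array([.615,.0675,0])
def go(*T):
    """targets (x,y,z) in hinge frame (mm) -> tool cm; also the turn to be pointing down, tool x = -tin x"""
    o=robot.get_obs();W=rot(o['ee_rot']);p=o['tool_pos']-H
    G=np.array([-ex,ey,[0,0,-1]]).T
    print('t',round(o['time'],2),'now mm',np.round([p@ex*1e3,p@ey*1e3,p[2]*1e3],1),'F tin',np.round([o['wrist_force']@ex,o['wrist_force']@ey,o['wrist_force'][2]],1),'w',o['width'],'turn',np.round(R.from_matrix(W.T@G).as_rotvec(),3))
    for x,y,z in T: print((x,y,z),np.round(W.T@(H+ex*x/1e3+ey*y/1e3+np.array([0,0,z/1e3])-o['tool_pos'])*100,2))
E
python3 -c "
from h import *
go((-50,0,200))"
```

```text
t 0.95 now mm [-222.6   45.2  212.2] F tin [-0.2 -0.2 -0.3] w 0.03322978755878732 turn [ 0. -0.  0.]
(-50, 0, 200) [-17.26  -4.52   1.22]
```

move_arm:
  deltas: [0, 0, 0, -16.6, -4.5, 1.2, 1, 0, 0, 0, -16.6, -4.5, 1.2, 1, 0, 0, 0, -16.6, -4.5, 1.2, 1, 0, 0, 0, -16.6, -4.5, 1.2, 1, 0, 0, 0, -16.6, -4.5, 1.2, 1]

```text
time: 1.45
tool_pos: [0.5676, 0.097, 0.1986]
ee_rot: [-3.14, -0.002, 2.57]
wrist_force: [-0.7, -0.1, -0.2]
width: 0.0006
finger_force: 0.0
```

```bash
python3 -c "
from h import *
go((-55,0,200),(-55,0,110))
snap('wrist','w1')"
```

```text
t 1.45 now mm [-55.8  -0.5 198.6] F tin [-0.6 -0.5 -0.2] w 0.0006246799218399663 turn [-0.002 -0.002 -0.004]
(-55, 0, 200) [-0.08  0.05 -0.14]
(-55, 0, 110) [-0.1   0.07  8.86]
```

View pics/w1.png

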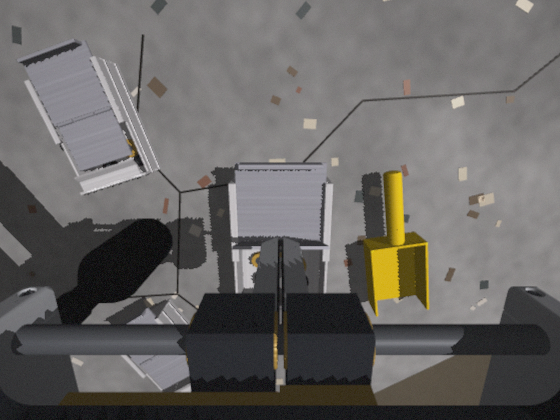

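The wrist view shows the tin centred under the fist. The rib's rear edge is at row 164, columns 237 to 326, the leaf's top edge is near row 244, and the yaw looks aligned.

```bash
python3 -c "
from h import *
s=load('w1')
for u,v,z in((237,164,.074),(326,164,.074),(237,244,.1255),(326,244,.1255)):
  p=ray(s,u,v,z)-H;print(p@ex*1e3,p@ey*1e3)"
```

```text
-96.98249996998378 -46.9483199285157
-96.58574914642608 46.53286184848289
-28.411418508727564 -42.65901614201096
-28.116644862973157 41.5951325603485
```

move_arm:
  deltas: [0, 0, 0, 0.2, 0, 5, 1, 0, 0, 0, 0.2, 0, 8.8, 1, 0, 0, 0, 0.2, 0, 8.8, 1, 0, 0, 0, 0.2, 0, 8.8, 1]

```text
time: 1.9
tool_pos: [0.564, 0.1021, 0.1128]
ee_rot: [-3.141, -0.001, 2.576]
wrist_force: [0.4, -0.5, 1.2]
width: 0.0003
finger_force: 0.0
```

move_arm:
  deltas: [0, 0, 0, -2, 0, 0, 1, 0, 0, 0, -3.5, 0, 0, 1, 0, 0, 0, -5.1, 0, 0, 1, 0, 0, 0, -6.1, 0, 0.2, 1, 0, 0, 0, -6.9, 0, 0.5, 1, 0, 0, 0, -7.7, 0, 0.9, 1, 0, 0, 0, -8.4, 0, 1.4, 1, 0, 0, 0, -8.4, 0, 1.4, 1]

```text
time: 2.7
tool_pos: [0.6356, 0.0552, 0.0969]
ee_rot: [-3.14, -0.001, 2.574]
wrist_force: [-0.3, 0.2, -0.3]
width: 0.0003
finger_force: 0.0
```

```bash
python3 -c "
from h import *
go((36,0,84),(42,0,71),(43,0,57))
snap('side','s1')
cv2.imwrite('pics/s1c.png',cv2.resize(cv2.imread('pics/s1.png')[110:220,215:355],None,fx=5,fy=5,interpolation=cv2.INTER_CUBIC))"
```

```text
t 2.7 now mm [24.   0.7 96.9] F tin [-0.3 -0.  -0.3] w 0.000343510230955897 turn [-0.001 -0.001 -0.   ]
(36, 0, 84) [-1.2  -0.07  1.29]
(42, 0, 71) [-1.81 -0.07  2.59]
(43, 0, 57) [-1.91 -0.07  3.99]
```

View pics/s1c.png

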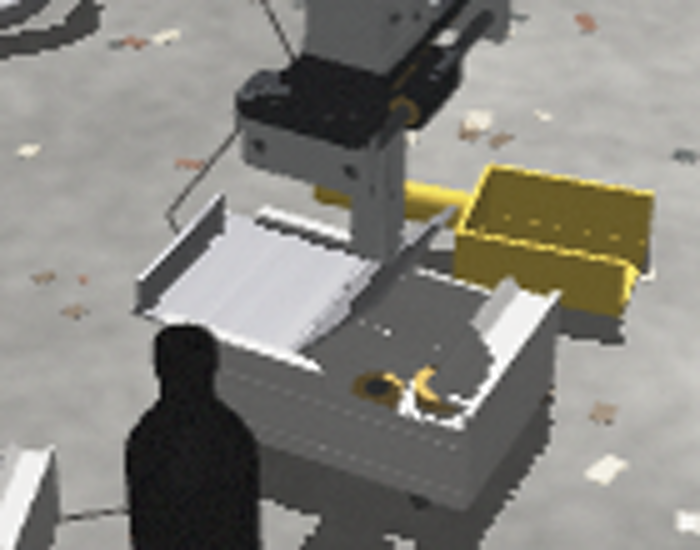

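The leaf is tipped forward to about 50° and follows the fist, seen at (375,270) in the crop. I'll continue the arc.

move_arm:
  deltas: [0, 0, 0, -0.7, 0, 0.65, 1, 0, 0, 0, -1.2, 0, 1.3, 1, 0, 0, 0, -1.6, 0, 2.0, 1, 0, 0, 0, -1.8, 0, 2.6, 1, 0, 0, 0, -1.9, 0, 3.2, 1, 0, 0, 0, -1.9, 0, 3.7, 1, 0, 0, 0, -1.9, 0, 3.9, 1, 0, 0, 0, -1.9, 0, 3.9, 1]

```text
time: 3.55
tool_pos: [0.6512, 0.0457, 0.0588]
ee_rot: [-3.141, -0.001, 2.575]
wrist_force: [0.4, 0.2, -0.2]
width: 0.0006
finger_force: 0.0
```

```bash
python3 -c "
from h import *
go((43,0,57))"
```

```text
t 3.55 now mm [42.3  1.1 58.8] F tin [ 0.2  0.4 -0.2] w 0.0006195473713894874 turn [-0.001 -0.001  0.   ]
(43, 0, 57) [-0.07 -0.11  0.18]
```

Now I'll press down in small steps until there is a force.

move_arm:
  deltas: [0, 0, 0, 0, 0, 0.15, 1, 0, 0, 0, 0, 0, 0.25, 1, 0, 0, 0, 0, 0, 0.25, 1]

```text
time: 3.85
tool_pos: [0.6518, 0.0457, 0.0573]
ee_rot: [3.141, 0.0, 2.575]
wrist_force: [-1.1, -0.5, 2.4]
width: -0.0001
finger_force: 0.8
```

move_arm:
  deltas: [0, 0, 0, 0, 0, 0.1, 1, 0, 0, 0, 0, 0, 0.15, 1, 0, 0, 0, 0, 0, 0.15, 1]

```text
time: 4.15
tool_pos: [0.6518, 0.0457, 0.0571]
ee_rot: [3.141, 0.001, 2.575]
wrist_force: [-2.5, 0.3, 5.7]
width: 0.0007
finger_force: 3.1
```

Contact is firm at 5.7 N with the leaf at its stop. I'll lift, look, and move behind the rib.

move_arm:
  deltas: [0, 0, 0, 0, 0, -4, 1, 0, 0, 0, 0, 0, -9, 1, 0, 0, 0, 5, 0, -9, 1, 0, 0, 0, 10, 0, -9, 1, 0, 0, 0, 15, 0, -9, 1, 0, 0, 0, 17.5, 0, -9, 1, 0, 0, 0, 17.5, 0, -9, 1]

```text
time: 4.85
tool_pos: [0.5017, 0.1414, 0.1458]
ee_rot: [3.141, -0.0, 2.578]
wrist_force: [-0.5, 0.3, 0.1]
width: 0.0004
finger_force: 0.0
```

```bash
python3 -c "
from h import *
go((-130,0,64))
snap('side','s2')
s=load('s2')
P=pts(s,[(u,v) for v in range(130,215) for u in range(235,345)])-H
x=P@ex*1e3;y=P@ey*1e3;z=P[:,2]*1e3
for lo in range(-110,100,10):
  m=(abs(y)<30)&(x>=lo)&(x<lo+10)&(z<90)&(z>-5)
  if m.sum()>3: print(lo,m.sum(),np.round(np.percentile(z[m],[10,50,90]),1))
a=cv2.imread('pics/s2.png')[125:215,225:345]
cv2.imwrite('pics/s2c.png',cv2.resize(a,None,fx=6,fy=6,interpolation=cv2.INTER_CUBIC))"
```

```text
t 4.85 now mm [-135.3    1.4  145.8] F tin [-0.6  0.   0.1] w 0.00036760579065294986 turn [ 0.001 -0.     0.004]
(-130, 0, 64) [-0.53 -0.15  8.18]
-110 9 [-0.2  1.9  3. ]
-100 84 [59.6 68.1 73.9]
-90 51 [56.9 58.  59.3]
-80 48 [56.5 57.6 58.4]
-70 51 [57.2 57.9 58.9]
-60 49 [56.8 57.6 58.4]
-50 50 [56.6 57.4 58.6]
-40 50 [56.9 57.7 58.6]
-30 51 [56.5 57.7 58.9]
-20 50 [56.3 57.  57.7]
-10 51 [ 8.6 58.1 59.2]
0 64 [ 4.7 57.8 58.8]
10 57 [12.7 57.6 58.4]
20 65 [12.  57.6 58.5]
30 70 [12.  57.3 58.3]
40 62 [ 5.6 57.6 58.3]
50 67 [ 5.8 57.5 58.4]
60 65 [ 4.  56.9 58.4]
70 30 [ 4.  69.4 71. ]
80 67 [65.1 67.6 70.5]
90 56 [64.8 65.4 66.6]
```

View pics/s2c.png

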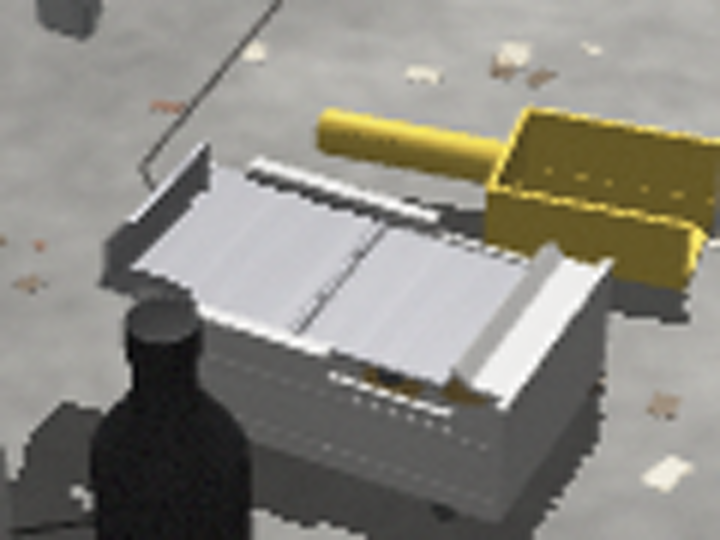

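The leaf lies flat: the depth gives a level 57.5 mm along it, and its edge is short of the lip. I'll descend behind the rib and advance.

move_arm:
  deltas: [0, 0, 0, 0, -0.1, 4, 1, 0, 0, 0, 0, -0.1, 7, 1, 0, 0, 0, 0, -0.1, 8.2, 1, 0, 0, 0, 0, -0.1, 8.2, 1, 0, 0, 0, -1, -0.1, 8.2, 1, 0, 0, 0, -2, -0.1, 8.2, 1, 0, 0, 0, -2.4, -0.1, 8.2, 1, 0, 0, 0, -2.4, -0.1, 8.2, 1]

```text
time: 5.7
tool_pos: [0.5253, 0.1254, 0.0646]
ee_rot: [3.14, 0.002, 2.574]
wrist_force: [-0.4, -0.8, -0.5]
width: 0.0005
finger_force: 0.0
```

```bash
python3 -c "
from h import *
go((-105,0,64),(-80,0,64))"
```

```text
t 5.7 now mm [-106.7    0.7   64.6] F tin [ 0.1 -0.9 -0.5] w 0.000506757053393848 turn [ 0.002  0.002 -0.001]
(-105, 0, 64) [-0.17 -0.07  0.06]
(-80, 0, 64) [-2.67 -0.07  0.07]
```

Contact is expected about 2 mm ahead. I'll push 16 mm slowly and check the force.

move_arm:
  deltas: [0, 0, 0, -0.2, 0, 0, 1, 0, 0, 0, -0.4, 0, 0, 1, 0, 0, 0, -0.6, 0, 0, 1, 0, 0, 0, -0.8, 0, 0, 1, 0, 0, 0, -1.0, 0, 0, 1, 0, 0, 0, -1.2, 0, 0, 1, 0, 0, 0, -1.4, 0, 0, 1, 0, 0, 0, -1.6, 0, 0, 1]

```text
time: 6.5
tool_pos: [0.5375, 0.1173, 0.0634]
ee_rot: [3.141, -0.0, 2.575]
wrist_force: [-3.1, 2.6, 3.0]
width: 0.0002
finger_force: 2.0
```

move_arm:
  deltas: [0, 0, 0, -0.2, 0, 0, 1, 0, 0, 0, -0.4, 0, 0, 1, 0, 0, 0, -0.6, 0, 0, 1, 0, 0, 0, -0.8, 0, 0, 1]

```text
time: 6.9
tool_pos: [0.5442, 0.113, 0.0634]
ee_rot: [3.141, -0.0, 2.575]
wrist_force: [-2.8, 2.5, 2.6]
width: 0.0003
finger_force: 2.0
```

```bash
python3 -c "
from h import *
go((-76,0,64))"
```

```text
t 6.9 now mm [-84.1   0.3  63.4] F tin [-3.8  0.6  2.6] w 0.0003256799023056586 turn [ 0. -0.  0.]
(-76, 0, 64) [-0.81 -0.03 -0.06]
```

move_arm:
  deltas: [0, 0, 0, -0.15, 0, 0, 1, 0, 0, 0, -0.3, 0, 0, 1, 0, 0, 0, -0.45, 0, 0, 1, 0, 0, 0, -0.45, 0, 0, 1]

```text
time: 7.3
tool_pos: [0.5482, 0.1104, 0.0633]
ee_rot: [3.141, 0.0, 2.575]
wrist_force: [-2.1, 2.5, 3.0]
width: 0.0006
finger_force: 1.5
```

move_arm:
  deltas: [0, 0, 0, -0.1, 0, 0, 1, 0, 0, 0, -0.2, 0, 0, 1, 0, 0, 0, -0.2, 0, 0, 1]

```text
time: 7.6
tool_pos: [0.549, 0.1098, 0.0633]
ee_rot: [-3.142, -0.002, 2.575]
wrist_force: [-3.8, 3.5, 3.9]
width: 0.0005
finger_force: 2.7
```

```bash
python3 -c "
from h import *
go((-76,0,64))"
```

```text
t 7.6 now mm [-78.5   0.2  63.3] F tin [-5.1  0.9  3.9] w 0.0004896488236610302 turn [-0.    -0.002  0.001]
(-76, 0, 64) [-0.24 -0.02 -0.07]
```

move_arm:
  deltas: [0, 0, 0, -0.1, 0, 0, 1, 0, 0, 0, -0.1, 0, 0, 1, 0, 0, 0, -0.1, 0, 0, 1]

```text
time: 7.9
tool_pos: [0.549, 0.1098, 0.0633]
ee_rot: [-3.141, -0.003, 2.575]
wrist_force: [-5.6, 4.8, 5.0]
width: 0.0005
finger_force: 3.8
```

move_arm:
  deltas: [0, 0, 0, -0.1, 0, 0, 1, 0, 0, 0, -0.1, 0, 0, 1, 0, 0, 0, -0.1, 0, 0, 1]

```text
time: 8.2
tool_pos: [0.549, 0.1098, 0.0633]
ee_rot: [-3.141, -0.005, 2.575]
wrist_force: [-8.2, 5.5, 6.0]
width: 0.0009
finger_force: 4.9
```

The lid now holds firm at about 10 N, at the expected travel. I'll back off and look.

move_arm:
  deltas: [0, 0, 0, 2, 0, 0, 1, 0, 0, 0, 4, 0, 0, 1, 0, 0, 0, 6, 0, -4, 1, 0, 0, 0, 9, 0, -9, 1, 0, 0, 0, 11, 0, -13, 1, 0, 0, 0, 11, 0, -13, 1, 0, 0, 0, 11, 0, -13, 1]

```text
time: 8.9
tool_pos: [0.4599, 0.1672, 0.1951]
ee_rot: [3.139, 0.005, 2.575]
wrist_force: [0.2, -0.1, -0.8]
width: 0.0007
finger_force: 0.0
```

```bash
python3 -c "
from h import *
go()
snap('side','s3');snap('scene','c3')
for n in('s3','c3'):
  s=load(n)
  P=pts(s,[(u,v) for v in range(130,262) for u in range(235,380)])-H
  x=P@ex*1e3;y=P@ey*1e3;z=P[:,2]*1e3
  m=(abs(y)<35)&(z>62)&(z<80)&(x<-40)&(x>-115);print('rib x',m.sum(),np.percentile(x[m],[5,50,95]))
  m=(abs(y)<35)&(z>40)&(z<80)&(x>0);print('end',np.percentile(x[m],[98,100]))
  m=(abs(y)<35)&(x>45)&(x<70)&(z<90);print('z near lip',np.percentile(z[m],[2,50,98]))
a=cv2.imread('pics/s3.png')[125:215,225:345]
cv2.imwrite('pics/s3c.png',cv2.resize(a,None,fx=6,fy=6,interpolation=cv2.INTER_CUBIC))
# tin/bottle/scoop motion: image difference before/after, side view
for A,B in(('s2','s3'),('side0','s3'),('scene0','c3')):
  d=np.abs(load(A)['image'].astype(int)-load(B)['image']).max(2)
  for nm,(u0,v0,u1,v1) in dict(side=dict(bottle=(238,172,272,215),scoop=(310,142,350,175),mallet=(200,345,370,420),tinlow=(275,195,325,212)),scene=dict(bottle=(268,165,295,222),scoop=(385,200,422,266),mallet=(100,210,160,315),tinend=(318,230,370,255)))['scene' if 'c' in A[1:2] else 'side'].items():
    print(A,B,nm,(d[v0:v1,u0:u1]>40).sum())"
```

```text
t 8.9 now mm [-184.4    0.8  195.1] F tin [ 0.2  0.  -0.8] w 0.0006869755166634172 turn [0.003 0.005 0.001]
rib x 79 [-67.85236938 -64.33235977 -63.06281324]
end [106.43383525 107.22738594]
z near lip [ 3.00720327 57.47779787 59.14934692]
rib x 115 [-69.88869144 -65.70180642 -64.11345372]
end [105.87266256 107.15816857]
z near lip [56.53357235 58.19282781 60.59686253]
s2 s3 bottle 86
s2 s3 scoop 0
s2 s3 mallet 0
s2 s3 tinlow 0
side0 s3 bottle 41
side0 s3 scoop 8
side0 s3 mallet 0
side0 s3 tinlow 4
scene0 c3 bottle 237
scene0 c3 scoop 0
scene0 c3 mallet 0
scene0 c3 tinend 2
```

View pics/s3c.png

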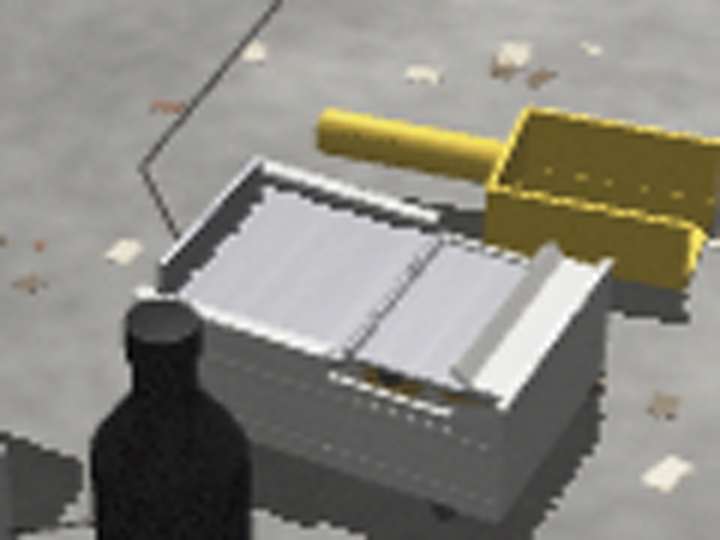

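The lid is home: the rib is at tin x ≈ -86 and the leaf lies flat under the lip. The tin, scoop and mallet regions are unchanged between pictures. The bottle's differing pixels look like shadow, and the crop shows it at the same place.

```bash
python3 -c "
from bench import robot
print(robot.close_job())"
```

```text
the job is handed in; nothing more can be done
None
```

I folded the leaf flat, then pushed the lid to its stop with the leaf's edge under the lip; the tin and bystanders look unmoved in the last pictures, the arm ended clear, and the job was handed in at about 9 s (no verdict was returned).

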